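# Screw the lid onto the leaning spice jar

### The arm

A 7-joint arm with a two-finger parallel gripper is mounted at the origin on the work surface. World frame = base frame: x ahead of the robot, y to its left, z up, the work surface at z = 0. Lengths are in m, angles in rad, forces in N, time in s.
With the tool pointing down it reaches from about 0.425 to 0.875 m from the base axis. Payload 4.7 kg.
Tool frame: the origin (TCP) lies at the very end of the fingers, on their centre line; the grasp point (between the pads) lies 19 mm behind it; z points along the fingers, y is the line along which they close (so a half turn about z gives the same grasp; the last joint's range is limited). The gripper opens to 87 mm and grips with 3 to 60 N. Pads are 19 mm wide; open, the fingers measure 117 mm over their backs; the gripper's body (75 mm by 190 mm) begins 51 mm behind the grasp point.
Start: joints at [-1.147, 0.321, -0.07, 1.45, 0.023, 1.371, -0.057], TCP at [0.259, 0.596, 0.223] pointing down, gripper open.
Joint ranges: [-2.86, 2.86], [-0.3, 2.09], [-1.38, 1.24], [0.06, 2.45], [-1.56, 4.7], [0.09, 2.05], [-2.69, 2.69]. Speed limits (rad/s): [2.57, 2.57, 3.14, 3.14, 3.14, 3.14, 3.14].

### API

Orientations are given as a rotation vector (axis times angle).
In Python, from bench import ctrl, imaging, ticket gives the robot as it stands.
- The arm moves only by the tool jog_arm, never from a script. Its argument "rows" is text: rows parted by semicolons, each of 7 numbers parted by spaces: the shift along the tool's x, y, z in cm, then the turn, a rotation vector about the tool's x, y, z in rad, then the closure, from -1 (fully open) to 1 (shut), so that 0 is half open. A call has 1 to 5 rows; each row shifts and turns the commanded pose from where the row before left it, along the tool's axes as they then stand; what a row does not reach is not made up. A row lasts 1/8 s, in which the tool goes at most 62.5 mm and 10.7 degrees, less where a joint would pass 70% of its speed; a pose out of reach is approached as far as the arm can. A call with a gripper value outside its range is refused whole. The fingers move at their own pace and stop on an object; "force" is the grip in N (left out, the last holds). Time passes only in rows, so rows that do not move let the fingers close. It gives the time, the measured TCP pose, the force, the opening and the grip force at its end, in the units of the state.
- ctrl.get_state(): the state, without advancing time (a new reading comes with each control period).
- imaging.get_image(name): name is "scene" or "top" or "wrist"; returns a dict with "img" (384x512x3 uint8, blue, green, red), "vertical_fov" (degrees; the focal length in pixels is half the picture's height over the tangent of half this angle, whatever the lens; pixels are square), "cx", "cy" (the principal point, pixels), "k1" (the pictures are not rectified: a ray, as slopes to the right and down, at radius r is drawn at 1 + k1 r^2 times it, then the intrinsics apply), "origin" and "orientation" of the camera in the world. Camera axes: x right, y down, z forward; pixel columns grow to the right and rows downward; lengths in m; the calibration is good to about 2 mm. A picture is of the moment at which its call begins. There is no depth.
- ticket.close_job(): hands the job in; it is judged then, once.
The state is a dict: "time": time; "joint_positions": joint angles; "qd": joint speeds; "joint_torque": joint torques, N m; "position": TCP position; "tool_rot": TCP orientation; "ft_force": force on the tool from outside, world axes, zero at the start; "torque": the same for the moment, N m; "grip_width": opening from 0.0 (shut) to 1.0 (fully open); "grip_force": force on a finger pad.
Only numpy, scipy, OpenCV 4.12 (cv2) and the standard library are available. Lean on these libraries where they do the work, as an engineer would, in place of code of your own. Each camera call takes 0.05 s, during which the arm holds its last target. There are 200 camera calls.

### The job

Close the storage jar that leans in the steel cradle: take the green lid by its white bar and set it square on the jar's mouth, with its red stripes clockwise of the jar's white stripes so that its pins rest up on the thread ledges. Turn it back anticlockwise until it drops into the thread starts at the white stripes, then screw it clockwise until it is tight, red stripes at the blue ones, and let go. Leave the other things on the counter where they are.

Things in the scene. Friction and masses are not known exactly. Their poses are not given: they have to be found in the camera images.
- cradle: Fixed steel cradle, base plate 170 x 120 x 8 mm, that holds the jar leaning 30 degrees from vertical towards the cradle's own -x (roughly towards the robot). Origin: centre of the base's underside, z up. Its position and yaw (within 0.5 rad) vary; it cannot be moved.
- jar: Amber jar strapped fast in the cradle, open end up. Origin: centre of its underside; z along its axis out of the mouth (30 degrees from vertical, leaning to the cradle's -x). 90 mm across to z = 90 mm, shoulder to z = 100, neck 58 mm across to the rim at z = 126 (top 4 mm tapered). Angles here are about jar z from jar x, anticlockwise from above positive; the white three-start thread repeats every 120 degrees.
- jar_mouth (a point): Centre of the jar's rim; axes as the jar's. The thread round the neck is 68 mm across. Each start has a ledge from angle 0 clockwise to -90 degrees, level top at jar z = 119 mm; a rib 5 mm high at its clockwise end (-85 to -90) blocks a pin on the ledge from going on clockwise, so it must turn back. Set down with the pins about 30 degrees clockwise of the ledge starts.
- jar_start (a point): Centre of the entry gap between angles 0 and 30 degrees, marked by white shoulder stripes (at 16, 136, 256 degrees). The point is at angle 16, 38.5 mm from the axis, jar z = 111.5 mm: where a lid mark is once its pin has dropped in. Gap floor at jar z = 109 mm; from angle 0 it slopes down clockwise under the ledge, 1 mm per 10 degrees, the ledge's underside 6.5 mm above it.
- jar_tight (a point): Point at angle -65 degrees, 38.5 mm from the jar's axis, jar z = 106.5 mm: where a lid mark is when the lid is tight, in line with a blue shoulder stripe (at -65, 55, 175 degrees; any will do). From the gap the lid turns about 80 degrees clockwise: it is down on the rim at angle -50, still loose, binds from about -64 and meets an end stop at -68.
- lid: Loose green screw lid, about 70 g, 77 mm across, 26 mm high without its bar, lying right way up on the counter at first. Origin: centre of the skirt's underside, z up. White grip bar on top along the lid's x: 60 mm long, 14 mm thick, from z = 26 to 52 mm. Lid origin in the jar frame: z = 119 mm with pins on the ledges, 109 mm in the gaps, 104 mm fully down. 2 mm play round the neck.
- lid_mark0 (a point): Point on the lid's red stripe at 0 degrees (lid x), 38.5 mm from the axis, 2.5 mm above the skirt's lower edge. Behind each red stripe a round pin, 5 mm thick, sticks inward from the skirt (71 mm inside) at its lower edge, z = 0 to 5 mm, to 31 mm from the axis. The three pins are alike; any third of a turn will do.
- lid_mark1 (a point): The same at 120 degrees.
- lid_mark2 (a point): The same at 240 degrees.
- tumbler: Green glass tumbler, 68 mm across, 105 mm high; bystander. Origin: centre of underside.
- lidded_box: White plastic box with blue lid, 95 x 70 x 62 mm; bystander. Origin: centre of underside.
- ladle: Wooden ladle lying along its x, 270 mm long, 36 to 68 mm wide head, 18 mm high; bystander. Origin: middle of the length, underside.
- salt_bowl: Blue ceramic bowl, 110 mm across, 45 mm high; bystander. Origin: centre of underside.
- couscous_pot: Fixed aluminium couscous pot, 230 mm across, 290 mm over its handles, 220 mm high, at the left; a steel spice rack 310 mm high stands beyond it, left of the robot. Origin: centre of underside.

How it is judged:
By the outcome, as a careful person would: the job done as asked, in the order asked, and still so for the second after the job is handed in, with the robot touching nothing.
It also fails if it takes over 48 s, if anything falls off the work surface, if the arm or the gripper's body presses on something with over 40 N, if the wrist force passes 120 N, or if a joint passes its speed limit or range.

## Working session

There is one attempt and no reset: what is moved stays moved. The work goes in short steps, Python scripts to look and compute and a tool call to move; the robot and the scene stay as the last step left them, time stands still between calls to the robot, and variables do not carry over. Pictures are saved under pics/ and viewed, at most 10 in all, crops included, and the job is handed in when it is done.

Besides the shell and the picture viewer there is one more tool, called after "Request:" by a JSON object that holds its "fn" and its "kwargs". jog_arm: Moves the arm, as the interface text tells. Its arguments: {"type":"object","properties":{"rows":{"type":"string"},"force":{"type":"number"}},"required":["rows"]}

```bash
ls; mkdir -p pics
python3 - <<'E'
from bench import ctrl, imaging
import cv2, pickle
s=ctrl.get_state(); print({k:s[k] for k in s})
for n in ("scene","top"):
    d=imaging.get_image(n); pickle.dump(d,open(f"pics/{n}0.pkl","wb"))
    cv2.imwrite(f"pics/{n}0.png",cv2.resize(d["img"],(800,600),interpolation=cv2.INTER_CUBIC))
    print(n,{k:v for k,v in d.items() if k!="img"})
E
```

```text
pics
{'time': 0.0, 'joint_positions': array([-1.14692952,  0.32180726, -0.07003942,  1.4516849 ,  0.02256632,
        1.37081831, -0.05693231]), 'qd': array([ 0.00048156, -0.00178624, -0.00068364,  0.00042095, -0.00095683,
       -0.00070623,  0.00214342]), 'joint_torque': array([ 4.60140018e-04, -4.91298938e+01, -4.03770916e-01, -3.12519801e+01,
       -6.39267359e-02,  4.39499435e-02,  2.02020183e-04]), 'position': array([0.25879254, 0.59564225, 0.22146641]), 'tool_rot': array([-6.39181378e-01, -3.07556153e+00,  2.99457651e-03]), 'ft_force': array([-0.3134956 , -0.34650568,  0.23158787]), 'torque': array([-0.03671849,  0.00657418, -0.0289039 ]), 'grip_force': 0.0, 'grip_width': 1.0016697588318062}
scene {'vertical_fov': 50.32633123913662, 'cx': 257.10676829631507, 'cy': 194.21240905828836, 'k1': -0.10634525962149342, 'origin': array([1.36797396, 0.27074974, 1.25248435]), 'orientation': array([-1.59695347, -2.15656935,  0.70997703])}
top {'vertical_fov': 50.925504283527275, 'cx': 260.5975378509925, 'cy': 194.27594484967923, 'k1': 0.000841916765580505, 'origin': array([0.30978382, 0.00192213, 1.5290809 ]), 'orientation': array([-2.14743577,  2.11821111, -0.18578857])}
```

View pics/scene0.png

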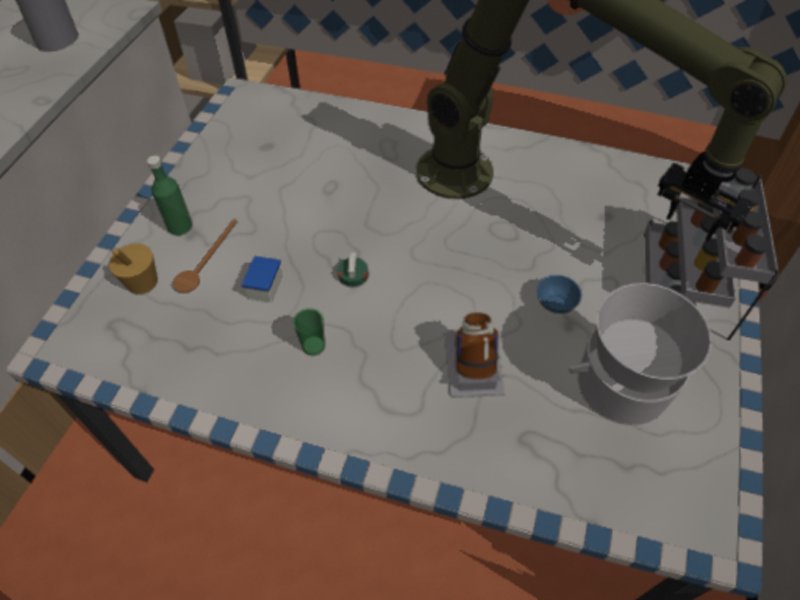

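View pics/top0.png

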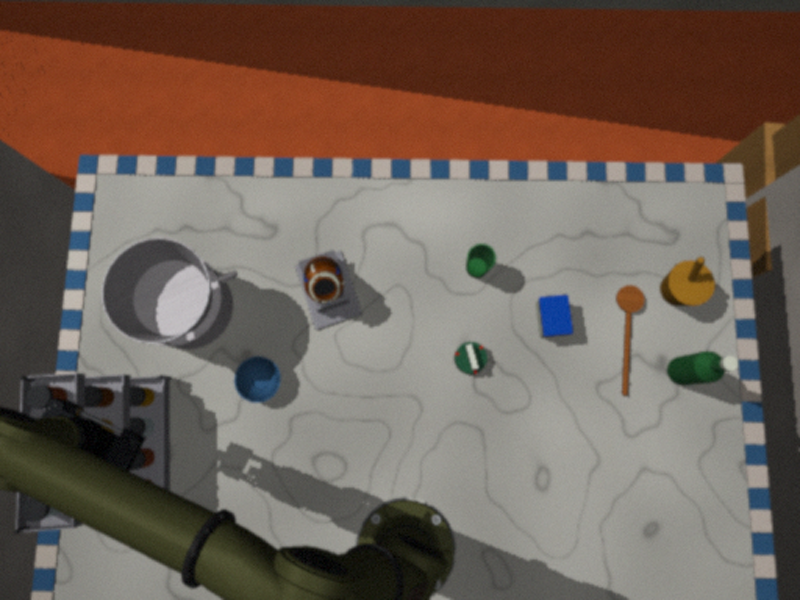

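```bash
cat > h.py <<'E'
import numpy as np, cv2
from scipy.spatial.transform import Rotation as R
def K(d):
    f=192/np.tan(np.radians(d["vertical_fov"])/2)
    return np.array([[f,0,d["cx"]],[0,f,d["cy"]],[0,0,1]])
def proj(d,P):
    Rm=R.from_rotvec(d["orientation"]).as_matrix(); t=-Rm.T@d["origin"]
    return cv2.projectPoints(np.atleast_2d(P).astype(float),cv2.Rodrigues(Rm.T)[0],t,K(d),np.array([d["k1"],0,0,0.]))[0][:,0]
def ray(d,uv):
    p=cv2.undistortPoints(np.array(uv,float).reshape(-1,1,2),K(d),np.array([d["k1"],0,0,0.]))[:,0]
    return np.c_[p,np.ones(len(p))]@R.from_rotvec(d["orientation"]).as_matrix().T
def at_z(d,uv,z):
    r=ray(d,uv); return d["origin"]+r*((z-d["origin"][2])/r[:,2:])
def tri(ds,uvs):
    A=0;b=0
    for d,uv in zip(ds,uvs):
        r=ray(d,[uv])[0]; r/=np.linalg.norm(r); M=np.eye(3)-np.outer(r,r); A=A+M; b=b+M@d["origin"]
    return np.linalg.solve(A,b)
E
python3 - <<'E'
import pickle,cv2,numpy as np
o=[]
for n,cs in (("top",((207,182),(301,228))),("scene",((305,222),(226,172)))):
    d=pickle.load(open(f"pics/{n}0.pkl","rb"))["img"]
    o.append(np.hstack([cv2.resize(d[c[1]-30:c[1]+30,c[0]-40:c[0]+40],(400,300),interpolation=cv2.INTER_CUBIC) for c in cs]))
cv2.imwrite("pics/crop0.png",np.clip(np.vstack(o)*1.6,0,255).astype(np.uint8))
E
```

```text
(no output)
```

View pics/crop0.png

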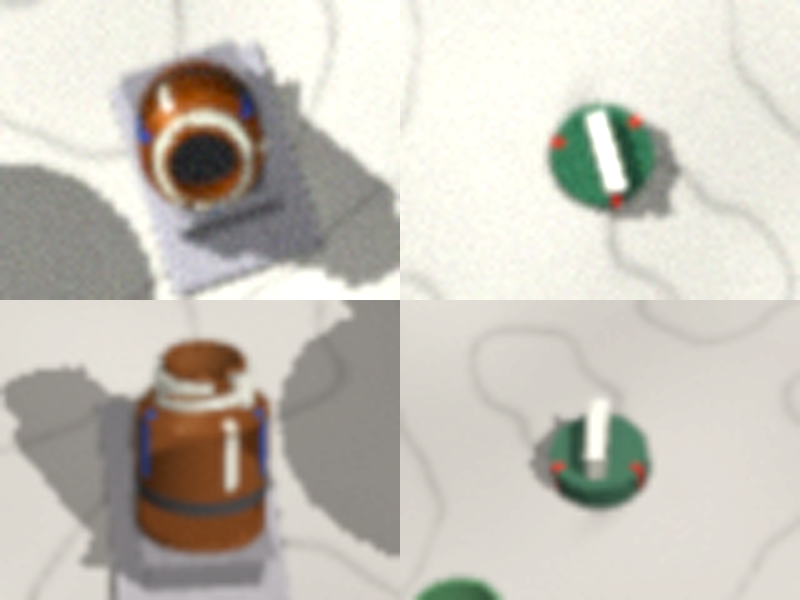

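Run:
```python
from h import *
import pickle
T,S=[pickle.load(open(f"pics/{n}0.pkl","rb")) for n in("top","scene")]
c=lambda pts,o:(np.array(pts,float)+.5)/5-.5+np.array(o)
oTJ,oTL,oSJ,oSL=(167,152),(261,198),(265,192),(186,142)
m=tri([T,S],[c([204,160],oTJ),c([204,61],oSJ)]); print("mouth",m, proj(T,m)-c([204,160],oTJ),proj(S,m)-c([204,61],oSJ))
b=at_z(T,c([[120,75],[180,290],[250,42],[320,250]],oTJ),.008); print("base",b)
for i,j in((0,1),(2,3),(1,3),(0,2)):
    v=b[j]-b[i]; print(np.degrees(np.arctan2(v[1],v[0])),np.linalg.norm(v))
# lid
bt=at_z(T,c([[196,112],[218,192]],oTL),.052); print("bar top",bt,bt.mean(0),np.degrees(np.arctan2(*(bt[1]-bt[0])[1::-1])))
bs=at_z(S,c([[200,100],[196,160]],oSL),.052); print("bar scene",bs,bs.mean(0),np.degrees(np.arctan2(*(bs[1]-bs[0])[1::-1])))
mk=at_z(T,c([[158,143],[235,122],[216,201]],oTL),.02);print(mk,mk.mean(0))
```

```text
mouth [0.58532526 0.18860963 0.14102253] [[-0.33524372  0.06349255]] [[-0.35987821 -0.00238809]]
base [[0.67816685 0.27264311 0.008     ]
 [0.51100854 0.21984028 0.008     ]
 [0.70592338 0.17286195 0.008     ]
 [0.54325164 0.11423831 0.008     ]]
-162.46944496273446 0.17529985461659003
-160.18185303588353 0.17291276321984292
-73.02116942276886 0.11041464370216211
-74.45481419092826 0.10356981407489489
bar top [[ 0.47158941 -0.1452546   0.052     ]
 [ 0.41312287 -0.16114667  0.052     ]] [ 0.44235614 -0.15320064  0.052     ] -164.79356315772068
bar scene [[ 0.41740008 -0.15740426  0.052     ]
 [ 0.47462535 -0.14008742  0.052     ]] [ 0.44601272 -0.14874584  0.052     ] 16.836245148099433
[[ 0.45137323 -0.11987701  0.02      ]
 [ 0.4679591  -0.17771597  0.02      ]
 [ 0.40864634 -0.1631531   0.02      ]] [ 0.44265956 -0.15358203  0.02      ]
```

```bash
cat >> h.py <<'E'
from scipy.linalg import block_diag
def pose(x,y,z,ydir,tilt=None):
    pass
def T4(Rm,p):
    M=np.eye(4); M[:3,:3]=Rm; M[:3,3]=p; return M
def cur():
    from bench import ctrl
    s=ctrl.get_state(); return s,T4(R.from_rotvec(s["tool_rot"]).as_matrix(),s["position"])
def down(x,y,z,ydeg):
    a=np.radians(ydeg); yv=np.array([np.cos(a),np.sin(a),0]); zv=np.array([0,0,-1.])
    return T4(np.c_[np.cross(yv,zv),yv,zv],[x,y,z])
def plan(A,B,n):
    D=np.linalg.inv(A)@B; rv=R.from_matrix(D[:3,:3]).as_rotvec()/n
    M=sum(R.from_rotvec(rv*k).as_matrix() for k in range(n)); p=np.linalg.solve(M,D[:3,3])
    print(n,"rows of cm",np.round(p*100,2),"rad",np.round(rv,4),"| mm",round(np.linalg.norm(p)*1e3,1),"deg",round(np.degrees(np.linalg.norm(rv)),1))
# jar frame
def jarframe(m,yaw):
    return T4((R.from_euler("z",yaw,degrees=True)*R.from_euler("y",-30,degrees=True)).as_matrix(),m)
E
python3 - <<'E'
from h import *
s,A=cur(); A[2,3]+=.2
plan(A,down(.443,-.153,.42,-74.5),16); plan(A,down(.443,-.153,.2,-74.5),16)
E
```

```text
16 rows of cm [-6.11  1.46  0.01] rad [-0.000e+00  1.000e-04  1.538e-01] | mm 62.8 deg 8.8
16 rows of cm [-6.11  1.46  1.39] rad [-0.000e+00  1.000e-04  1.538e-01] | mm 64.3 deg 8.8
```

Request:
{"fn": "jog_arm", "kwargs": {"rows": "0 0 -5 0 0 0 -1;0 0 -5 0 0 0 -1;0 0 -5 0 0 0 -1;0 0 -5 0 0 0 -1"}}

```text
time: 0.6
position: [0.2589, 0.5959, 0.4238]
tool_rot: [-0.639, -3.076, 0.001]
ft_force: [-0.3, 0.8, 0.0]
grip_width: 1.001
grip_force: 0.0
```

Request:
{"fn": "jog_arm", "kwargs": {"rows": "-4.87 1.24 0 0 0 0.123 -1;-4.87 1.24 0 0 0 0.123 -1;-4.87 1.24 0 0 0 0.123 -1;-4.87 1.24 0 0 0 0.123 -1;-4.87 1.24 0 0 0 0.123 -1"}}

```text
time: 1.23
position: [0.4876, 0.4976, 0.4214]
tool_rot: [-1.545, -2.735, 0.002]
ft_force: [-0.0, 0.2, -0.1]
grip_width: 0.997
grip_force: 0.0
```

Request:
{"fn": "jog_arm", "kwargs": {"rows": "-4.87 1.24 0 0 0 0.123 -1;-4.87 1.24 0 0 0 0.123 -1;-4.87 1.24 0 0 0 0.123 -1;-4.87 1.24 0 0 0 0.123 -1;-4.87 1.24 0 0 0 0.123 -1"}}

```text
time: 1.85
position: [0.6162, 0.2857, 0.4215]
tool_rot: [-2.301, -2.138, 0.002]
ft_force: [0.0, 0.1, 0.4]
grip_width: 1.0
grip_force: 0.0
```

Request:
{"fn": "jog_arm", "kwargs": {"rows": "-4.87 1.24 0 0 0 0.123 -1;-4.87 1.24 0 0 0 0.123 -1;-4.87 1.24 0 0 0 0.123 -1;-4.87 1.24 0 0 0 0.123 -1;-4.87 1.24 0 0 0 0.123 -1"}}

```text
time: 2.48
position: [0.5988, 0.0384, 0.4218]
tool_rot: [-2.841, -1.341, 0.002]
ft_force: [0.5, -0.3, 1.6]
grip_width: 1.0
grip_force: 0.0
```

Request:
{"fn": "jog_arm", "kwargs": {"rows": "-4.87 1.24 2 0 0 0.123 -1;-4.87 1.24 4 0 0 0.123 -1;-4.87 1.24 5 0 0 0.123 -1;-4.87 1.24 5 0 0 0.123 -1;-4.87 1.24 4 0 0 0.123 -1"}}

```text
time: 3.1
position: [0.4517, -0.1423, 0.2345]
tool_rot: [-3.114, -0.419, 0.002]
ft_force: [-0.3, -0.7, 0.8]
grip_width: 0.998
grip_force: 0.0
```

Run:
```python
from h import *
from bench import imaging
import pickle
for n in ("wrist","top"):
    d=imaging.get_image(n); pickle.dump(d,open(f"pics/{n}1.pkl","wb"))
    if n=="wrist": cv2.imwrite("pics/wrist1.png",cv2.resize(d["img"],(800,600),interpolation=cv2.INTER_CUBIC)); print(d["origin"])
s,A=cur(); print(s["joint_positions"],A.round(3)); plan(A,down(.443,-.153,.1,-74.5),3)
```

```text
[ 0.5273099  -0.12274873  0.39733378]
[-0.37487169 -0.09864186  0.59729582  1.87969012  0.05704273  1.35684444
 -1.09994504] [[ 0.965  0.26  -0.013  0.445]
 [ 0.261 -0.965  0.003 -0.144]
 [-0.012 -0.006 -1.     0.23 ]
 [ 0.     0.     0.     1.   ]]
3 rows of cm [-0.11  0.29  4.35] rad [-0.0019  0.0039 -0.0023] | mm 43.6 deg 0.3
```

View pics/wrist1.png

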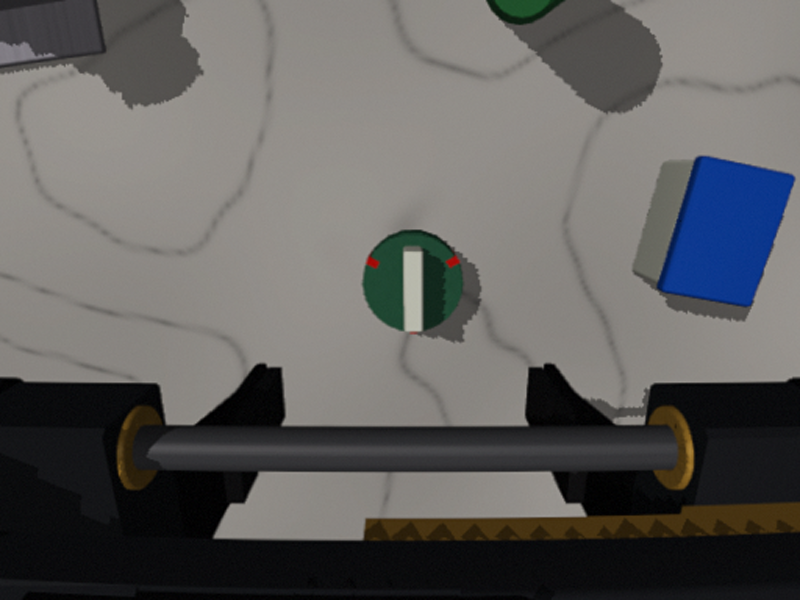

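Run:
```python
from h import *
import pickle
d=pickle.load(open("pics/wrist1.pkl","rb"))
q=lambda p:(np.array(p,float)+.5)*.64-.5
b=at_z(d,q([[412.5,251],[413.5,332]]),.052);print(b,b.mean(0),np.linalg.norm(b[1]-b[0]),np.degrees(np.arctan2(*(b[0]-b[1])[1::-1])))
mk=at_z(d,q([[373,263],[454,262]]),.024);print(mk)
s,A=cur(); c=b.mean(0); 
plan(A,down(c[0],c[1],.07,-74.5),4);print(s["time"])
```

```text
[[ 0.47273531 -0.14320798  0.052     ]
 [ 0.41545659 -0.15989485  0.052     ]] [ 0.44409595 -0.15155141  0.052     ] 0.05965989297906735 16.242292534718995
[[ 0.45155516 -0.11838684  0.024     ]
 [ 0.46853345 -0.17751374  0.024     ]]
4 rows of cm [-0.04  0.19  4.01] rad [-0.0014  0.0029 -0.0017] | mm 40.1 deg 0.2
3.2
```

Request:
{"fn": "jog_arm", "kwargs": {"rows": "-0.04 0.19 4 0 0 -0.005 -1;-0.04 0.19 4 0 0 -0.005 -1;-0.04 0.19 4 0 0 0 -1;-0.04 0.19 4 0 0 0 -1;0 0 0 0 0 0 -1"}}

```text
time: 3.82
position: [0.4514, -0.1486, 0.0742]
tool_rot: [-3.109, -0.441, 0.01]
ft_force: [-0.5, -0.5, 0.3]
grip_width: 0.997
grip_force: 0.0
```

Run:
```python
from h import *
s,A=cur(); print(A.round(4)); plan(A,down(.444,-.152,.030,-74),2)
```

```text
[[ 0.9605  0.2781 -0.0066  0.4514]
 [ 0.2781 -0.9605  0.     -0.1486]
 [-0.0063 -0.0019 -1.      0.0742]
 [ 0.      0.      0.      1.    ]]
2 rows of cm [-0.39  0.07  2.21] rad [-0.0009  0.0032  0.0013] | mm 22.5 deg 0.2
```

Request:
{"fn": "jog_arm", "kwargs": {"rows": "-0.5 0.07 2.1 0 0.003 0 -1;-0.2 0.07 2.1 0 0.003 0 -1;0 0 0 0 0 0 -1"}}

```text
time: 4.2
position: [0.4477, -0.1522, 0.0351]
tool_rot: [-3.109, -0.441, -0.008]
ft_force: [-0.5, -0.0, 0.8]
grip_width: 1.003
grip_force: 0.0
```

Run:
```python
from h import *
s,A=cur(); print(A.round(4),s["joint_positions"]); plan(A,down(.444,-.152,.029,-74),1)
```

```text
[[ 9.605e-01  2.782e-01  5.200e-03  4.477e-01]
 [ 2.782e-01 -9.605e-01  1.800e-03 -1.522e-01]
 [ 5.500e-03 -3.000e-04 -1.000e+00  3.510e-02]
 [ 0.000e+00  0.000e+00  0.000e+00  1.000e+00]] [-0.3265224   0.14298507  0.63968776  2.10639384 -0.11139734  0.91883173
 -0.91319911]
1 rows of cm [-0.36 -0.12  0.61] rad [-0.0003 -0.0055  0.0027] | mm 7.2 deg 0.3
```

Request:
{"fn": "jog_arm", "kwargs": {"rows": "-0.3 -0.1 0.55 0 -0.005 0 -1;0 0 0 0 0 0 -1"}}

```text
time: 4.45
position: [0.4451, -0.152, 0.0298]
tool_rot: [-3.11, -0.442, -0.003]
ft_force: [0.7, -0.1, 0.3]
grip_width: 1.003
grip_force: 0.0
```

Request:
{"fn": "jog_arm", "kwargs": {"rows": "0 0 0 0 0 0 1;0 0 0 0 0 0 1;0 0 0 0 0 0 1;0 0 0 0 0 0 1;0 0 0 0 0 0 1", "force": 40}}

```text
time: 5.08
position: [0.4445, -0.1522, 0.029]
tool_rot: [-3.11, -0.441, -0.002]
ft_force: [0.1, 0.3, -0.2]
grip_width: 0.513
grip_force: 0.0
```

Run:
```python
from h import *
s,A=cur(); print(A.round(4),s["grip_width"]*87,s["grip_force"],s["ft_force"]);
m=np.array([.585,.189,.141]);J=jarframe(m,18)
def lidpose(phi,z):   # lid origin in jar z from jar bottom; phi lid x
    return J@T4(R.from_euler("z",phi,degrees=True).as_matrix(),[0,0,z-.126])
# lid->tool from grasp
L=T4(R.from_euler("z",196,degrees=True).as_matrix(),[.444,-.1518,0.])
G=np.linalg.inv(L)@A; print(G.round(4))
W=lidpose(-150,.119+.10)@G; print(W.round(3))
B=A.copy();B[2,3]+=.12
plan(B,W,10)
```

```text
[[ 9.606e-01  2.781e-01  1.000e-03  4.445e-01]
 [ 2.781e-01 -9.606e-01  4.000e-04 -1.522e-01]
 [ 1.000e-03 -1.000e-04 -1.000e+00  2.900e-02]
 [ 0.000e+00  0.000e+00  0.000e+00  1.000e+00]] 44.58920521800033 0.0 [ 0.06138771  0.30030176 -0.21459315]
[[-1.0e+00 -2.5e-03 -1.0e-03 -4.0e-04]
 [-2.5e-03  1.0e+00 -1.0e-04  5.0e-04]
 [ 1.0e-03 -1.0e-04 -1.0e+00  2.9e-02]
 [ 0.0e+00  0.0e+00  0.0e+00  1.0e+00]]
[[ 0.557  0.681  0.476  0.528]
 [ 0.709 -0.688  0.155  0.17 ]
 [ 0.433  0.251 -0.866  0.247]
 [ 0.     0.     0.     1.   ]]
10 rows of cm [ 2.58 -2.33 -0.68] rad [-0.0129  0.0514 -0.0546] | mm 35.4 deg 4.4
```

Request:
{"fn": "jog_arm", "kwargs": {"rows": "0 0 0 0 0 0 1;0 0 0 0 0 0 1;0 0 0 0 0 0 1;0 0 0 0 0 0 1;0 0 0 0 0 0 1"}}

```text
time: 5.7
position: [0.4445, -0.1521, 0.029]
tool_rot: [-3.11, -0.441, -0.002]
ft_force: [-0.0, 0.6, 0.6]
grip_width: 0.159
grip_force: 40.0
```

Request:
{"fn": "jog_arm", "kwargs": {"rows": "0 0 -2 0 0 0 1;0 0 -3 0 0 0 1;0 0 -4 0 0 0 1;0 0 -3 0 0 0 1;0 0 0 0 0 0 1"}}

```text
time: 6.32
position: [0.4462, -0.1526, 0.1512]
tool_rot: [3.11, 0.441, 0.01]
ft_force: [0.0, -0.3, -0.5]
grip_width: 0.159
grip_force: 40.0
```

Request:
{"fn": "jog_arm", "kwargs": {"rows": "2.6 -2.3 -0.7 -0.013 0.051 -0.055 1;2.6 -2.3 -0.7 -0.013 0.051 -0.055 1;2.6 -2.3 -0.7 -0.013 0.051 -0.055 1;2.6 -2.3 -0.7 -0.013 0.051 -0.055 1;2.6 -2.3 -0.7 -0.013 0.051 -0.055 1"}}

```text
time: 6.95
position: [0.516, 0.0062, 0.1927]
tool_rot: [2.965, 0.859, 0.41]
ft_force: [0.1, -0.8, -0.3]
grip_width: 0.156
grip_force: 40.0
```

Request:
{"fn": "jog_arm", "kwargs": {"rows": "2.6 -2.3 -0.7 -0.013 0.051 -0.055 1;2.6 -2.3 -0.7 -0.013 0.051 -0.055 1;2.6 -2.3 -0.7 -0.013 0.051 -0.055 1;2.6 -2.3 -0.7 -0.013 0.051 -0.055 1;2.6 -2.3 -0.7 -0.013 0.051 -0.055 1"}}

```text
time: 7.58
position: [0.5283, 0.1726, 0.2491]
tool_rot: [2.717, 1.231, 0.793]
ft_force: [0.1, 0.1, 0.4]
grip_width: 0.154
grip_force: 40.0
```

```bash
cat >> h.py <<'E'
G=np.array([[-1,-.0025,-.001,-.0004],[-.0025,1,-.0001,.0005],[.001,-.0001,-1,.029],[0,0,0,1]])
def lidpose(J,phi,z,x=0,y=0):
    return J@T4(R.from_euler("z",phi,degrees=True).as_matrix(),[x,y,z-.126])
def lid_in_jar(J,A):
    M=np.linalg.inv(J)@A@np.linalg.inv(G); M[2,3]+=.126
    tilt=np.degrees(M[:2,2]); return np.r_[M[:3,3]*1e3,np.degrees(np.arctan2(M[1,0],M[0,0])),tilt].round(2)
E
python3 - <<'E'
from h import *
from bench import imaging
import pickle
s,A=cur(); J=jarframe([.585,.189,.141],18); print(lid_in_jar(J,A),s["joint_positions"],s["time"])
plan(A,lidpose(J,-150,.219)@G,1)
c=[]
for n in ("wrist","scene","top"):
    d=imaging.get_image(n); pickle.dump(d,open(f"pics/{n}2.pkl","wb"))
    c.append(d["img"])
sc=c[1][162:252,245:365]; tp=c[2][130:220,150:270]
cv2.imwrite("pics/m2.png",np.clip(1.4*np.vstack([np.hstack([cv2.resize(sc,(400,300),interpolation=2),cv2.resize(tp,(400,300),interpolation=2)]),np.hstack([cv2.resize(c[0],(400,300),interpolation=3),np.zeros((300,400,3),np.uint8)])]),0,255).astype(np.uint8))
E
```

```text
[ 2.3000e+00  2.2500e+00  2.2015e+02 -1.4943e+02  1.1000e-01 -1.1000e-01] [-0.60648663 -0.28613759  0.18412354  2.10709632  0.13965708  0.79914818
 -1.20679513] 7.575
1 rows of cm [-0.31  0.07  0.11] rad [-0.0026  0.0008  0.01  ] | mm 3.4 deg 0.6
```

View pics/m2.png

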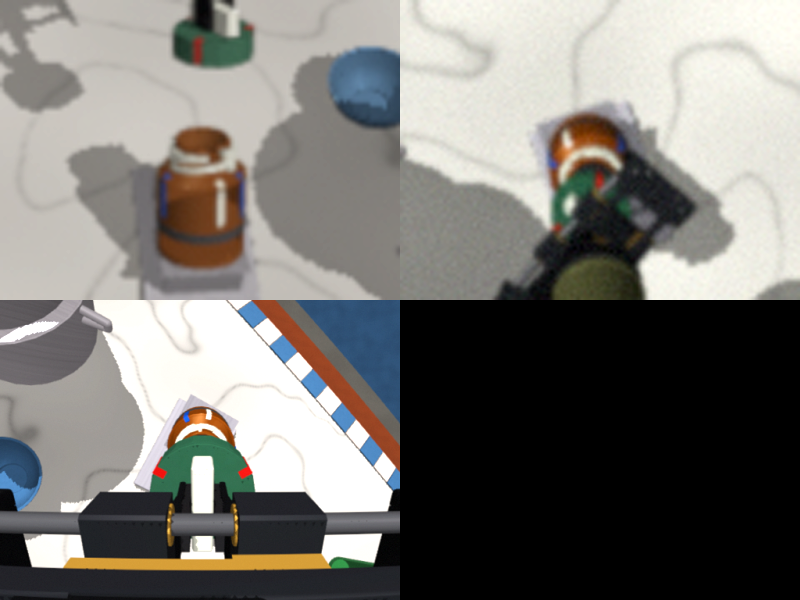

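```bash
cat > ov.py <<'E'
from h import *
import pickle
def overlay(J,out):
    t=np.linspace(0,2*np.pi,120); P=[]
    ring=lambda r,z:(J@np.c_[r*np.cos(t),r*np.sin(t),np.full(120,z-.126),np.ones(120)].T).T[:,:3]
    C=[(ring(.029,.126),(0,255,0)),(ring(.045,.09),(255,255,0)),(ring(.045,0),(255,255,0)),(ring(.034,.109),(0,255,255))]
    st=lambda a,z0,z1:(J@np.c_[[[.0455*np.cos(np.radians(a)),.0455*np.sin(np.radians(a)),z-.126,1] for z in np.linspace(z0,z1,5)]].T).T[:,:3]
    for a,c in((16,(255,0,255)),(136,(255,0,255)),(-104,(255,0,255)),(-65,(0,0,255)),(55,(0,0,255))): C.append((st(a,.06,.09),c))
    tiles=[]
    for n,(x,y,w) in (("scene0",(270,193,72)),("top0",(171,154,72)),("wrist2",(170,115,160))):
        d=pickle.load(open(f"pics/{n}.pkl","rb")); k=400/w; h=w*3//4
        im=cv2.resize(d["img"][y:y+h,x:x+w],(400,300),interpolation=2); raw=im.copy()
        for p,c in C: cv2.polylines(im,[np.int32(((proj(d,p)-[x,y]+.5)*k-.5)*8)],False,c,1,cv2.LINE_AA,3)
        tiles+=[im] if n!="wrist2" else [im,raw]
    cv2.imwrite(out,np.vstack([np.hstack(tiles[:2]),np.hstack(tiles[2:])]))
E
python3 -c "
from ov import *
overlay(jarframe([.585,.189,.141],18),'pics/ov1.png')"
```

```text
(no output)
```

View pics/ov1.png

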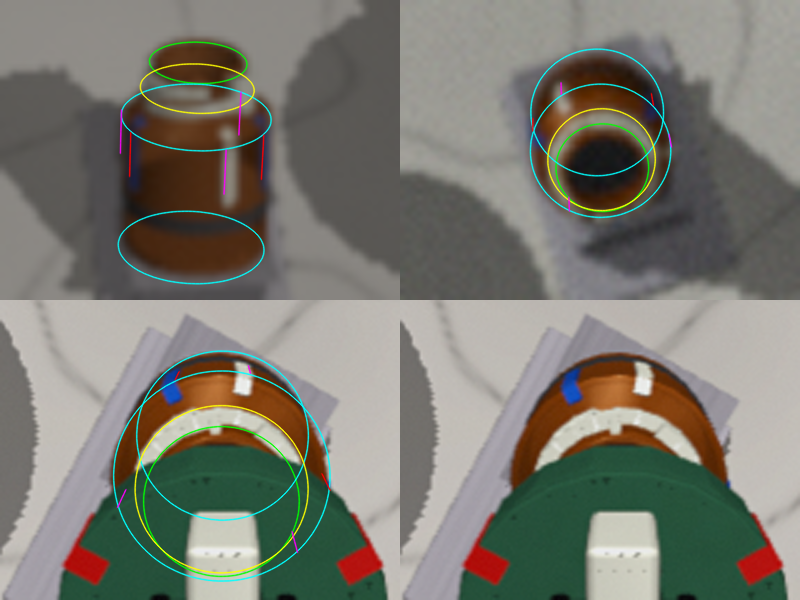

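Run:
```python
from h import *
import pickle
from scipy.optimize import least_squares
D={n:pickle.load(open(f"pics/{n}.pkl","rb")) for n in("scene0","top0","wrist2")}
W={"scene0":(270,193,72),"top0":(171,154,72),"wrist2":(170,115,160)}
q=lambda n,p:(np.array(p,float)+.5)/(400/W[n][2])-.5+np.array(W[n][:2])
b=at_z(D["wrist2"],q("wrist2",[[188,15],[338,102]]),.008); v=b[1]-b[0]; print("plate corners",b,np.linalg.norm(v),np.degrees(np.arctan2(v[1],v[0]))+90)
# stripe points (upper ends at z~.09?): angle-only; body silhouettes as tangents
obs=[("wrist2","ang",16,(243,82)),("wrist2","ang",-300-5,(172,85)),("scene0","ang",16,(229,165)),("scene0","ang",-65,(135,150)),("scene0","ang",55,(262,150)),
 ("scene0","L",0,(125,140)),("scene0","Rr",0,(268,140)),("wrist2","L",0,(112,180)),("wrist2","Rr",0,(327,180)),
 ("scene0","rim",0,(152,63)),("scene0","rim",0,(246,63)),("scene0","rim",0,(199,42)),("top0","L",0,(531,140)) ]
t=np.radians(np.arange(0,360,1.))
def f(p):
    J=jarframe(p[:3],p[3]*100); r=[]
    tr=lambda a,rad,z:(J@np.c_[rad*np.cos(a),rad*np.sin(a),z-.126+0*a,np.ones_like(a)].T).T[:,:3]
    for n,k,a,px in obs:
        if n=="top0": px=(px[0]-400,px[1])
        u=q(n,px); sc=400/W[n][2]*0+1; w=1 if n!="wrist2" else .7
        if k=="ang":
            al=55 if a==-305 else a
            zz=np.linspace(.055,.09,60); l=proj(D[n],tr(np.radians(al)+0*zz,.045,zz))
            r.append(w*dseg(l,u))
        elif k=="rim":
            l=proj(D[n],tr(t,.029,.126)); i=np.argmin(((l-u)**2).sum(1)); nr=l[i]-l.mean(0); r.append(w*np.dot(u-l[i],nr)/np.linalg.norm(nr))
        else:
            z=np.linspace(0,.09,30); L=np.vstack([proj(D[n],tr(t,.045,zz)) for zz in z]); row=L[abs(L[:,1]-u[1])<1.5]
            r.append(w*((row[:,0].min() if k=="L" else row[:,0].max())-u[0]))
    return np.array(r)
def dseg(l,u):
    i=np.argmin(((l-u)**2).sum(1)); tg=l[min(i+1,59)]-l[max(i-1,0)]; tg/=np.linalg.norm(tg); d=u-l[i]; return tg[0]*d[1]-tg[1]*d[0]
p0=np.array([.585,.189,.141,.18]); print(f(p0).round(2))
for o in (p0,):
    s=least_squares(f,o,loss="soft_l1",f_scale=.5,diff_step=1e-3,x_scale=[.01,.01,.01,.05]); print(s.x,s.fun.round(2))
```

```text
plate corners [[0.68949913 0.27300047 0.008     ]
 [0.72240317 0.17830708 0.008     ]] 0.1002472666395271 19.161304638071996
[ 2.37  0.27  0.79  0.8   0.04 -0.87  0.35  0.34  0.72 -0.45 -0.09 -0.03
 -0.18]
[0.58379106 0.1875808  0.13959323 0.20652227] [ 0.35 -0.63  0.35  0.54 -0.12 -0.83  0.27 -0.28 -0.07 -0.77  0.28 -0.19
 -0.25]
```

```bash
echo 'JF=lambda:jarframe([.584,.188,.140],19.7)'>>h.py
python3 - <<'E'
from h import *
s,A=cur(); print(lid_in_jar(JF(),A)); plan(A,lidpose(JF(),-150,.15)@G,3)
E
```

```text
[ 3.5600e+00  4.1100e+00  2.2043e+02 -1.5089e+02  2.1000e-01  7.4000e-01]
3 rows of cm [-0.17  0.05  2.35] rad [ 0.0031  0.0032 -0.0052] | mm 23.6 deg 0.4
```

Request:
{"fn": "jog_arm", "kwargs": {"rows": "-0.17 0.05 2.35 0.003 0.003 -0.005 1;-0.17 0.05 2.35 0.003 0.003 -0.005 1;-0.17 0.05 2.35 0.003 0.003 -0.005 1;0 0 0 0 0 0 1"}}

```text
time: 8.22
position: [0.5598, 0.1748, 0.1834]
tool_rot: [2.717, 1.25, 0.79]
ft_force: [-0.2, -0.0, 0.2]
grip_width: 0.159
grip_force: 40.0
```

```bash
cat > ov2.py <<'E'
from ov import *
from bench import imaging
def look(tag,wins,out,draw=True):
    s,A=cur(); J=JF(); L=A@np.linalg.inv(G); print(lid_in_jar(J,A),s["ft_force"],s["time"],s["joint_positions"].round(2))
    t=np.linspace(0,2*np.pi,120); tiles=[]
    rg=lambda M,r,z:(M@np.c_[r*np.cos(t),r*np.sin(t),np.full(120,z),np.ones(120)].T).T[:,:3]
    for n,(x,y,w) in wins:
        d=imaging.get_image(n); pickle.dump(d,open(f"pics/{n}{tag}.pkl","wb")); k=400/w;h=w*3//4
        raw=cv2.resize(d["img"][y:y+h,x:x+w],(400,300),interpolation=2); im=raw.copy()
        for p,c in((rg(J,.029,0),(0,255,0)),(rg(J,.045,-.036),(255,255,0)),(rg(L,.0385,0),(255,0,255)),(rg(L,.0385,.026),(0,255,255))):
            cv2.polylines(im,[np.int32(((proj(d,p)-[x,y]+.5)*k-.5)*8)],False,c,1,cv2.LINE_AA,3)
        tiles.append(np.hstack([raw,im]))
    cv2.imwrite(out,np.clip(1.3*np.vstack(tiles),0,255).astype(np.uint8))
E
python3 - <<'E'
from ov2 import *
look("3",(("scene",(265,170,80)),("wrist",(150,100,200))),"pics/ov3.png")
E
```

```text
[  -2.7    -4.15  148.19 -150.37    0.34    0.24] [-0.15606418 -0.03191548  0.16846063] 8.225 [-0.62 -0.16  0.25  2.14  0.09  0.64 -1.13]
```

View pics/ov3.png

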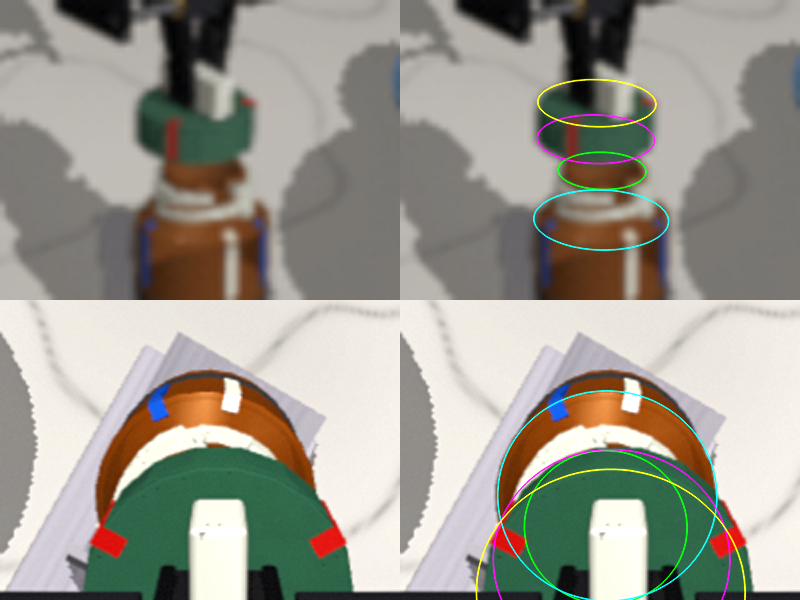

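Run:
```python
from h import *
import pickle
from bench import imaging
s,A=cur(); print(s["time"],lid_in_jar(JF(),A),s["qd"].round(4))
for n in("wrist3","wrist2","wrist1"):
    d=pickle.load(open(f"pics/{n}.pkl","rb")); C=T4(R.from_rotvec(d["orientation"]).as_matrix(),d["origin"])
    print(n,(np.linalg.inv(A)@C)[:3,3], R.from_matrix((np.linalg.inv(A)@C)[:3,:3]).as_rotvec()) if n=="wrist3" else 0
    if n=="wrist3":
        L=A@np.linalg.inv(G)
        P=[[.0385*np.cos(a),.0385*np.sin(a),.026] for a in np.radians([120,240])]+[[-.030,.007,.052],[-.030,-.007,.052]]
        print((((proj(d,[(L@np.r_[p,1])[:3] for p in P])-[150,100]+.5)*2-.5)).round(1))
```

```text
8.325 [-1.0000e-02 -3.7800e+00  1.5006e+02 -1.5036e+02  7.0000e-02  2.0000e-01] [ 0.002  -0.0192 -0.0062 -0.0119 -0.0006 -0.0044  0.0013]
wrist3 [ 0.07682078  0.00089749 -0.16184558] [-0.22659584 -0.22734622  1.55956435]
[[335.3 230.7]
 [ 92.  230.2]
 [243.3 223.9]
 [182.3 223.7]]
```

Run:
```python
from h import *
s,A=cur(); plan(A,lidpose(JF(),-150,.132)@G,2)
```

```text
2 rows of cm [ 0.09 -0.16  0.9 ] rad [ 0.0012  0.0014 -0.0031] | mm 9.2 deg 0.2
```

Request:
{"fn": "jog_arm", "kwargs": {"rows": "0.09 -0.16 0.9 0.001 0.001 -0.003 1;0.09 -0.16 0.9 0.001 0.001 -0.003 1;0 0 0 0 0 0 1;0 0 0 0 0 0 1;0 0 0 0 0 0 1"}}

```text
time: 8.95
position: [0.5685, 0.182, 0.171]
tool_rot: [2.711, 1.259, 0.8]
ft_force: [0.3, -0.1, -1.6]
grip_width: 0.16
grip_force: 40.0
```

Run:
```python
from ov2 import *
look("4",(("scene",(265,170,80)),("wrist",(150,100,200))),"pics/ov4.png")
s,A=cur();print(lid_in_jar(JF(),A)); plan(A,lidpose(JF(),-150,.122)@G,2)
```

```text
[ 5.1000e-01 -1.8000e-01  1.3216e+02 -1.5002e+02 -4.0000e-02  3.0000e-02] [ 0.33015931 -0.07912206 -1.55382508] 8.95 [-0.62 -0.12  0.25  2.14  0.07  0.6  -1.12]
[ 5.0000e-01 -1.7000e-01  1.3217e+02 -1.5002e+02 -4.0000e-02  3.0000e-02]
2 rows of cm [-0.02 -0.02  0.51] rad [ 0.0004 -0.0001 -0.0002] | mm 5.1 deg 0.0
```

View pics/ov4.png

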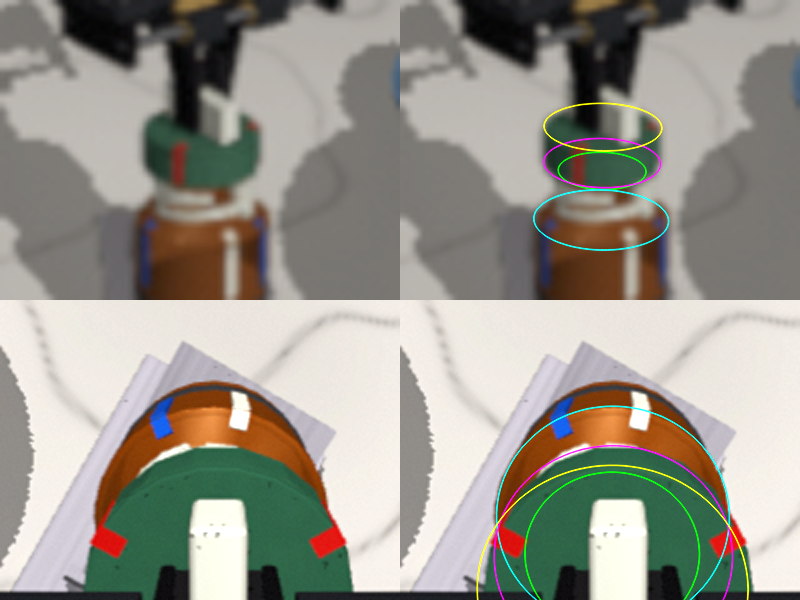

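Request:
{"fn": "jog_arm", "kwargs": {"rows": "-0.02 0 0.5 0 0 0 1;-0.02 0 0.5 0 0 0 1;0 0 0 0 0 0 1;0 0 0 0 0 0 1"}}

```text
time: 9.55
position: [0.573, 0.184, 0.1623]
tool_rot: [2.711, 1.26, 0.8]
ft_force: [-4.9, 0.7, 4.9]
grip_width: 0.155
grip_force: 40.0
```

```bash
cat > st.py <<'E'
from h import *
s,A=cur();J=JF();M=lambda v:(J[:3,:3].T@v).round(2)
print(s["time"],lid_in_jar(J,A),"Fjar",M(s["ft_force"]),"Tjar",M(s["torque"]),"q",s["joint_positions"].round(2),s["grip_width"].round(3))
E
python3 st.py
```

```text
Traceback (most recent call last):
  File "st.py", line 3, in <module>
    print(s["time"],lid_in_jar(J,A),"Fjar",M(s["ft_force"]),"Tjar",M(s["torque"]),"q",s["joint_positions"].round(2),s["grip_width"].round(3))
                                                                                                                    ^^^^^^^^^^^^^^^^^^^^^
AttributeError: 'float' object has no attribute 'round'
```

```bash
sed -i 's/s\["grip_width"\].round(3)/s["grip_width"]/' st.py; python3 st.py
```

```text
9.55 [ 4.700e-01  2.200e-01  1.222e+02 -1.500e+02 -5.000e-02 -0.000e+00] Fjar [-1.37  2.31  6.4 ] Tjar [0.48 0.95 0.02] q [-0.63 -0.1   0.25  2.14  0.06  0.57 -1.11] 0.1548962191985556
```

Request:
{"fn": "jog_arm", "kwargs": {"rows": "0 -0.08 0 0 0 0 1;0 0 0 0 0 0 1;0 0 0.15 0 0 0 1;0 0 0 0 0 0 1"}}

```text
time: 10.05
position: [0.5733, 0.1843, 0.162]
tool_rot: [2.711, 1.259, 0.801]
ft_force: [-10.5, -3.9, 14.0]
grip_width: 0.159
grip_force: 40.0
```

```bash
python3 st.py
```

```text
10.05 [ 6.0000e-01  3.3000e-01  1.2168e+02 -1.5004e+02 -8.0000e-02  1.0000e-02] Fjar [-2.68 -0.1  17.68] Tjar [0.35 1.48 0.03] q [-0.63 -0.1   0.25  2.14  0.07  0.57 -1.11] 0.15890324834813618
```

Request:
{"fn": "jog_arm", "kwargs": {"rows": "0 0 -0.2 0 0 0 1;-0.13 -0.07 0 0 0 0 1;0 0 0.2 0 0 0 1;0 0 0 0 0 0 1;0 0 0 0 0 0 1"}}

```text
time: 10.68
position: [0.572, 0.1839, 0.1611]
tool_rot: [2.711, 1.259, 0.801]
ft_force: [-10.9, -2.8, 13.1]
grip_width: 0.158
grip_force: 40.0
```

```bash
python3 st.py
```

```text
10.675 [-1.0000e+00  4.6000e-01  1.2163e+02 -1.5004e+02 -7.0000e-02  0.0000e+00] Fjar [-3.19  1.05 16.93] Tjar [0.42 1.21 0.05] q [-0.63 -0.1   0.25  2.14  0.07  0.57 -1.11] 0.1577437008746244
```

Request:
{"fn": "jog_arm", "kwargs": {"rows": "0.06 0.03 -0.05 0 0 -0.1 1;0 0 0 0 0 -0.1 1;0 0 0 0 0 -0.1 1;0 0 0 0 0 0 1;0 0 0 0 0 0 1"}}

```text
time: 11.3
position: [0.5726, 0.1845, 0.1618]
tool_rot: [2.434, 1.612, 0.764]
ft_force: [-6.4, -1.0, 11.0]
grip_width: 0.158
grip_force: 40.0
```

```bash
python3 st.py
```

```text
11.3 [-2.0000e-02  5.8000e-01  1.2185e+02 -1.3280e+02 -1.3000e-01  1.0000e-02] Fjar [ 0.    1.16 12.68] Tjar [0.43 0.8  0.12] q [-0.65 -0.1   0.28  2.14  0.07  0.57 -0.82] 0.15827008312636212
```

Request:
{"fn": "jog_arm", "kwargs": {"rows": "0 0 0 0 0 -0.1 1;0 0 0 0 0 -0.1 1;0 0 0 0 0 -0.1 1;0 0 0 0 0 -0.1 1;0 0 0 0 0 -0.1 1"}}

```text
time: 11.92
position: [0.5723, 0.1845, 0.1602]
tool_rot: [1.888, 2.092, 0.668]
ft_force: [0.5, 2.4, 0.9]
grip_width: 0.157
grip_force: 40.0
```

Request:
{"fn": "jog_arm", "kwargs": {"rows": "0 0 0 0 0 0 1;0 0 0 0 0 0 1"}}

```text
time: 12.18
position: [0.5719, 0.1845, 0.1601]
tool_rot: [1.893, 2.089, 0.668]
ft_force: [0.6, 4.1, -0.7]
grip_width: 0.159
grip_force: 40.0
```

```bash
python3 st.py
```

```text
12.175 [-1.3400e+00  5.3000e-01  1.2070e+02 -1.0424e+02 -5.0000e-02  2.0000e-02] Fjar [ 1.37  3.66 -1.6 ] Tjar [0.8  0.15 0.01] q [-0.7  -0.1   0.32  2.15  0.08  0.57 -0.33] 0.15922248187430293
```

Request:
{"fn": "jog_arm", "kwargs": {"rows": "0.05 0.07 0.3 0 0 0 1;0 0 0.3 0 0 0 1;0 0 0.2 0 0 0 1;0 0 0 0 0 0 1;0 0 0 0 0 0 1"}}

```text
time: 12.8
position: [0.5763, 0.186, 0.1536]
tool_rot: [1.892, 2.09, 0.667]
ft_force: [1.0, 5.4, -1.6]
grip_width: 0.158
grip_force: 40.0
```

```bash
python3 st.py
```

```text
12.8 [-6.7000e-01  4.2000e-01  1.1275e+02 -1.0417e+02 -3.0000e-02  5.0000e-02] Fjar [ 1.55  4.75 -2.78] Tjar [0.95 0.37 0.01] q [-0.7  -0.08  0.33  2.14  0.07  0.55 -0.32] 0.15785783236058826
```

Request:
{"fn": "jog_arm", "kwargs": {"rows": "0.07 -0.02 0.15 0 0 0 1;0 0 0.1 0 0 0 1;0 0 0 0 0 0 1;0 0 0 0 0 0 1"}}

```text
time: 13.3
position: [0.5769, 0.1861, 0.1528]
tool_rot: [1.893, 2.089, 0.666]
ft_force: [-11.2, -1.9, 13.1]
grip_width: 0.159
grip_force: 40.0
```

```bash
python3 st.py
```

```text
13.3 [-5.1000e-01  3.5000e-01  1.1171e+02 -1.0422e+02 -0.0000e+00  6.0000e-02] Fjar [-3.15  2.01 16.95] Tjar [0.73 1.58 0.08] q [-0.7  -0.08  0.33  2.14  0.07  0.55 -0.32] 0.1592077132012957
```

Request:
{"fn": "jog_arm", "kwargs": {"rows": "0 0 -0.07 0 0 0.09 1;0 0 0 0 0 0.09 1;0 0 0 0 0 0.1 1;0 0 0.05 0 0 0.1 1;0 0 0.06 0 0 0.1 1"}}

```text
time: 13.92
position: [0.5768, 0.1863, 0.1517]
tool_rot: [2.418, 1.631, 0.756]
ft_force: [-9.3, -1.2, 8.9]
grip_width: 0.16
grip_force: 40.0
```

Request:
{"fn": "jog_arm", "kwargs": {"rows": "0 0 0 0 0 0 1;0 0 0 0 0 0 1"}}

```text
time: 14.18
position: [0.5776, 0.1864, 0.1522]
tool_rot: [2.416, 1.633, 0.759]
ft_force: [-5.9, 1.3, 7.1]
grip_width: 0.159
grip_force: 40.0
```

```bash
python3 st.py
```

```text
14.175 [-1.5000e-01  6.8000e-01  1.1083e+02 -1.3173e+02 -4.0000e-02  6.0000e-02] Fjar [-0.94  3.24  8.68] Tjar [ 0.73  0.95 -0.02] q [-0.66 -0.08  0.29  2.14  0.06  0.55 -0.79] 0.15853807584223936
```

Request:
{"fn": "jog_arm", "kwargs": {"rows": "0 0 0.06 0 0 0.096 1;0 0 0.06 0 0 0.096 1;0 0 0.06 0 0 0.096 1;0 0 0.06 0 0 0.096 1;0 0 0 0 0 0 1"}}

```text
time: 14.8
position: [0.5788, 0.1868, 0.1503]
tool_rot: [2.766, 1.175, 0.806]
ft_force: [-6.3, 0.7, 7.3]
grip_width: 0.156
grip_force: 40.0
```

```bash
python3 st.py
```

```text
14.8 [-3.000e-02  8.800e-01  1.086e+02 -1.538e+02 -3.000e-02  4.000e-02] Fjar [-1.31  2.74  9.14] Tjar [ 0.69  1.   -0.18] q [-0.64 -0.07  0.27  2.14  0.06  0.55 -1.17] 0.15631863197004123
```

Request:
{"fn": "jog_arm", "kwargs": {"rows": "0 0 0.06 0 0 0.096 1;0 0 0.06 0 0 0.096 1;0 0 0.05 0 0 0.096 1;0 0 0 0 0 0.08 1;0 0 0 0 0 0 1"}}

```text
time: 15.42
position: [0.5796, 0.1871, 0.1494]
tool_rot: [-2.902, -0.644, -0.793]
ft_force: [-9.9, -0.2, 12.1]
grip_width: 0.156
grip_force: 40.0
```

```bash
python3 st.py
```

```text
15.425 [ 4.3000e-01  1.0400e+00  1.0734e+02 -1.7482e+02 -4.0000e-02  3.0000e-02] Fjar [-2.09  3.19 15.13] Tjar [0.65 1.35 0.05] q [-0.62 -0.07  0.25  2.14  0.05  0.54 -1.54] 0.15560903623913125
```

Request:
{"fn": "jog_arm", "kwargs": {"rows": "0 0 0.03 0 0 0.08 1;0 0 0 0 0 0.06 1;0 0 0 0 0 0 1;0 0 0 0 0 0 1"}}

```text
time: 15.92
position: [0.5798, 0.1872, 0.1495]
tool_rot: [-2.908, -0.435, -0.776]
ft_force: [-12.1, -2.1, 13.9]
grip_width: 0.154
grip_force: 40.0
```

```bash
python3 st.py
```

```text
15.925 [ 7.1000e-01  1.1600e+00  1.0731e+02  1.7719e+02 -5.0000e-02  1.0000e-02] Fjar [-3.52  2.11 18.14] Tjar [0.58 1.45 0.1 ] q [-0.61 -0.07  0.24  2.14  0.05  0.54 -1.67] 0.15371810447315884
```

Request:
{"fn": "jog_arm", "kwargs": {"rows": "0 0 0 0 0 0.04 1;0 0 0 0 0 0.03 1;0 0 0 0 0 0 1;0 0 0 0 0 0 1"}}

```text
time: 16.42
position: [0.5797, 0.1872, 0.1494]
tool_rot: [-2.906, -0.333, -0.766]
ft_force: [-12.6, -1.7, 14.8]
grip_width: 0.157
grip_force: 40.0
```

```bash
python3 st.py
```

```text
16.425 [ 6.0000e-01  1.2600e+00  1.0729e+02  1.7325e+02 -3.0000e-02  2.0000e-02] Fjar [-3.36  2.65 18.98] Tjar [0.6  1.49 0.32] q [-0.6  -0.06  0.24  2.14  0.05  0.54 -1.74] 0.15651239902027086
```

Request:
{"fn": "jog_arm", "kwargs": {"rows": "0 0 0 0 0 0.04 1;0 0 0 0 0 0 1;0 0 0 0 0 0 1"}}

```text
time: 16.8
position: [0.5793, 0.1875, 0.1492]
tool_rot: [-2.904, -0.277, -0.759]
ft_force: [-13.9, -1.9, 15.1]
grip_width: 0.162
grip_force: 40.0
```

```bash
python3 st.py
```

```text
16.8 [  0.28   1.67 107.3  171.04   0.     0.  ] Fjar [-4.36  2.9  19.96] Tjar [0.77 1.74 0.6 ] q [-0.6  -0.06  0.23  2.14  0.05  0.54 -1.78] 0.1619924887477898
```

Run:
```python
from h import *
from bench import imaging
import pickle
t=[]
for n,(x,y,w) in(("wrist",(130,60,240)),("scene",(270,180,64))):
    d=imaging.get_image(n); pickle.dump(d,open(f"pics/{n}5.pkl","wb"));h=w*5//4 if n=="scene" else w*5//4
    h=min(h,384-y); t.append(cv2.resize(d["img"][y:y+h,x:x+w],(400,int(400*h/w)),interpolation=2)[:500])
    m=min(i.shape[0] for i in t)
cv2.imwrite("pics/v5.png",np.clip(1.3*np.hstack([i[:m] for i in t]),0,255).astype(np.uint8))
J=JF()
d=pickle.load(open("pics/wrist5.pkl","rb")); print([(a,((proj(d,[(J@[.0385*np.cos(np.radians(a)),.0385*np.sin(np.radians(a)),-.018+.0027,1])[:3]])[0]-[130,60])*400/240).round(0)) for a in(-65,55,-68,52,50)])
```

```text
[(-65, array([301., 237.])), (55, array([122., 248.])), (-68, array([304., 241.])), (52, array([125., 244.])), (50, array([126., 241.]))]
```

View pics/v5.png

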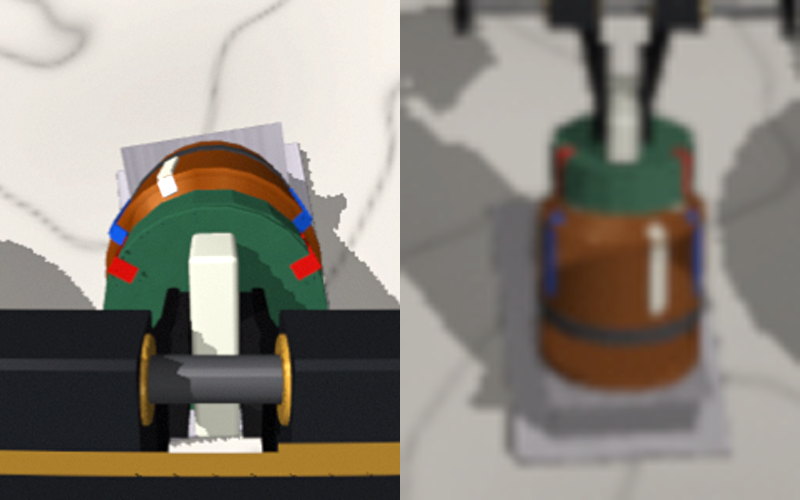

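```bash
python3 - <<'E'
from h import *
import pickle
d=pickle.load(open("pics/wrist5.pkl","rb")); J=JF(); Ji=np.linalg.inv(J)
def ang(px,z):
    u=(np.array(px,float)+.5)*.6-.5+[130,60]; r=Ji[:3,:3]@ray(d,[u])[0]; o=(Ji@np.r_[d["origin"],1])[:3]
    p=o+r*((z-.126-o[2])/r[2]); return np.round([np.degrees(np.arctan2(p[1],p[0])),np.hypot(*p[:2])*1e3],1),(p[:2]*1e3).round(1)
for n,px,z in(("markL",(122,269),.132),("markR",(305,267),.132),("blueL",(121,227),.092),("blueR",(297,212),.092),("blueLs",(118,235),.097),("blueRs",(303,222),.097),("white",(168,182),.096),("whitekink",(167,176),.092)): print(n,ang(px,z))
E
python3 st.py
```

```text
markL (array([53. , 35.5]), array([21.4, 28.3]))
markR (array([-68.7,  34.7]), array([ 12.6, -32.3]))
blueL (array([53.5, 43.2]), array([25.7, 34.7]))
blueR (array([-60.1,  42.1]), array([ 20.9, -36.5]))
blueLs (array([56. , 42.7]), array([23.9, 35.4]))
blueRs (array([-64.6,  41.8]), array([ 17.9, -37.8]))
white (array([16.2, 43.4]), array([41.7, 12.1]))
whitekink (array([16.1, 45.2]), array([43.4, 12.5]))
16.9 [2.3000e-01 1.7000e+00 1.0728e+02 1.7104e+02 1.0000e-02 0.0000e+00] Fjar [-5.15  1.93 20.58] Tjar [0.77 1.74 0.64] q [-0.6  -0.06  0.23  2.14  0.05  0.54 -1.78] 0.158148867171072
```

Request:
{"fn": "jog_arm", "kwargs": {"rows": "0 0 -0.12 0 0 0 1;0 0 -0.1 0 0 0 1;0 0 0 0 0 0 -1;0 0 0 0 0 0 -1;0 0 0 0 0 0 -1"}}

```text
time: 17.52
position: [0.5786, 0.1863, 0.1491]
tool_rot: [-2.904, -0.271, -0.758]
ft_force: [0.7, 0.2, 0.5]
grip_width: 0.414
grip_force: 0.0
```

Request:
{"fn": "jog_arm", "kwargs": {"rows": "0 0 0 0 0 0 -1;0 0 0 0 0 0 -1;0 0 0 0 0 0 -1;0 0 0 0 0 0 -1;0 0 0 0 0 0 -1"}}

```text
time: 18.15
position: [0.5785, 0.1873, 0.1495]
tool_rot: [-2.903, -0.273, -0.759]
ft_force: [0.3, -0.1, -0.1]
grip_width: 0.962
grip_force: 0.0
```

Request:
{"fn": "jog_arm", "kwargs": {"rows": "0 0 -1.5 0 0 0 -1;0 0 -2 0 0 0 -1;0 0 -2 0 0 0 -1;0 0 -2 0 0 0 -1;0 0 -2 0 0 0 -1"}}

```text
time: 18.77
position: [0.5332, 0.171, 0.2333]
tool_rot: [-2.903, -0.273, -0.76]
ft_force: [-0.6, -0.1, -0.3]
grip_width: 1.005
grip_force: 0.0
```

```bash
python3 - <<'E'
from h import *
from bench import imaging
import pickle
t=[]
for n,(x,y,w) in(("wrist",(130,90,240)),("scene",(270,180,64))):
    d=imaging.get_image(n); pickle.dump(d,open(f"pics/{n}6.pkl","wb"))
    h=min(w*5//4,384-y); t.append(cv2.resize(d["img"][y:y+h,x:x+w],(400,int(400*h/w)),interpolation=2)[:480])
cv2.imwrite("pics/v6.png",np.clip(1.3*np.hstack(t),0,255).astype(np.uint8))
E
python3 st.py
```

```text
18.875 [ 2.1900e+00  1.7200e+00  2.0565e+02  1.7089e+02 -3.1000e-01 -4.0000e-02] Fjar [-0.53 -0.78 -0.17] Tjar [0.02 0.71 0.04] q [-0.59 -0.27  0.19  2.12  0.11  0.75 -1.83] 0.9978934704650199
```

View pics/v6.png

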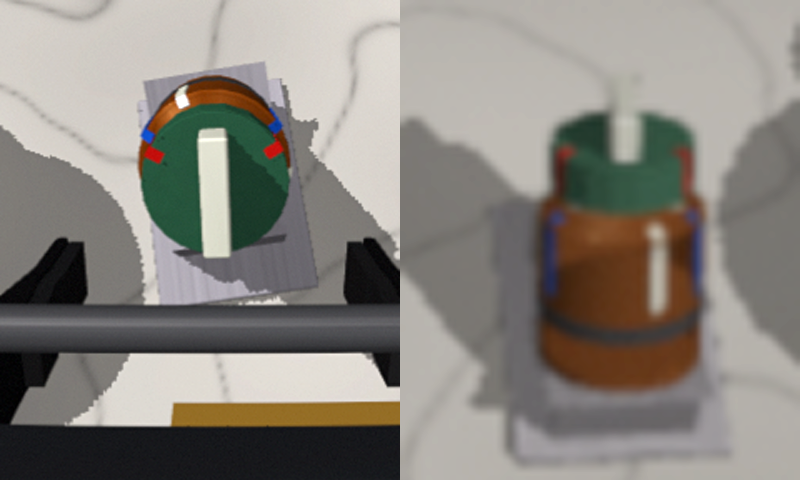

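Run:
```python
from h import *
import pickle
d=pickle.load(open("pics/wrist6.pkl","rb")); J=JF(); Ji=np.linalg.inv(J)
def ang(px,z):
    u=(np.array(px,float)+.5)*.6-.5+[130,90]; r=Ji[:3,:3]@ray(d,[u])[0]; o=(Ji@np.r_[d["origin"],1])[:3]
    p=o+r*((z-.126-o[2])/r[2]); return p[:2]*1e3,np.degrees(np.arctan2(p[1],p[0])).round(1)
L,R_=ang((154,155.5),.132),ang((273,149.5),.132); v=L[0]-R_[0]; print(L,R_,"lid angle from chord",np.degrees(np.arctan2(v[1],v[0]))-85-65-10+90+5, np.degrees(np.arctan2(v[1],v[0])))
b0,b1=ang((211,130),.158),ang((217,254),.158); v=b0[0]-b1[0]; print("bar",np.degrees(np.arctan2(v[1],v[0])))
print("white",ang((182,101),.096))
```

```text
(array([19.88455576, 28.51061015]), np.float64(55.1)) (array([ 13.48675206, -31.96815476]), np.float64(-67.1)) lid angle from chord 18.96137004463293 83.96137004463293
bar -6.385488234334772
white (array([40.65909512, 12.51466788]), np.float64(17.1))
```

```bash
python3 -c "
from bench import ticket
print(ticket.close_job())"
```

```text
the job is handed in; nothing more can be done
None
```

The green lid is screwed tight on the jar, its red stripes about 1–2° past the blue ones (it binds from -64°, stop at -68°). The gripper has let go and is clear of the jar, nothing else was touched, and I handed the job in at about 19 s.

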